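Close the plug mould on its dowels and hold it shut

TASK

Close the casting mould: swing the lever that lies across the lower mould half up and back past upright, out of the way, then fit the loose upper half on the two dowels of the lower half, the large hole over the thick dowel. An ejector pin with a spring keeps the halves a few millimetres apart, so press the upper half down until it lies fully flush and finish while still holding it pressed shut; leave the beaker, cotton roll and timer where they are.

Things in the scene. Friction and masses are not known exactly. Their poses are not given: they have to be found in the camera images.
- parting_face (a point): Centre of the flat upper face of the lower mould half, 37 mm above the bench. Axes: x from the lower half towards the lever's head, y towards the thick dowel, z up. From the middle of the face a round ejector pin (20 mm across) stands 6 mm proud, pushed up by a spring.
- thick_dowel (a point): Foot of the thick steel dowel (12 mm across), at parting_face y = +46 mm. It stands 18 mm above the face; its last 7 mm taper to 5 mm across.
- thin_dowel (a point): Foot of the thin steel dowel (8 mm across), at parting_face y = -46 mm. It too stands 18 mm above the face; its last 7 mm taper to 4 mm across.
- keeper (a joint): Angle of the pivot lever (rad): 0 = level across the lower half, 1.57 = upright, 1.85 = fully back against its stop. A steel rod 9 mm thick with a black ball knob at its free end and a rubber foot below it; light friction (about 1 N at the knob) keeps it where it is left. Its head is 86 mm high.
- keeper_hinge (a point): The lever's pivot, 75 mm above the bench, at parting_face x = +95 mm, y = 0. The pivot axis is the y axis of this frame (same axes as parting_face). The knob is 145 mm from it, and moves in an arc up and over towards +x as the lever is raised.
- keeper_knob (a point): Centre of the black ball knob (22 mm across) at the free end of the lever; with the lever level it lies 15 mm outside the edge of the lower half, on the side away from the head, 75 mm above the bench.
- ejector (a joint): How far the ejector pin is pressed in (m): 0 = 6 mm proud of the parting face, 0.006 = flush. The spring pushes back with 7 N at 0 and 13 N at 0.006; the upper half's own weight does not move it.
- upper_handle (a point): Centre of the upper half's rib handle, half-way up the rib, 37 mm above the half's underside. The rib is 50 mm long (x), 18 mm thick (y: grip it across this) and reaches from 20 to 53 mm above the underside. Axes as upper.
- upper_face (a point): Centre of the underside of the upper half; when fitted and pressed shut it lies on parting_face.
- thick_hole (a point): Centre of the large dowel hole (14 mm, chamfered, right through) at the underside of the upper half, y = +46 mm.
- thin_hole (a point): Centre of the small dowel hole (10 mm, chamfered, right through) at the underside of the upper half, y = -46 mm.
- upper: The loose upper mould half: an aluminium plate 70 mm (x) by 126 mm (y) by 20 mm with a rib handle on its middle, about 0.4 kg. At the start it lies flat on the bench, underside down, the right way up for fitting. Origin at the centre of its underside; z up, y towards the large hole. When fitted its axes match those of parting_face.
- fixture: The mould fixture, fixed to the bench: an aluminium lower mould half 70 mm (x) by 126 mm (y) by 25 mm with four round cavities, on a grey base plate 175 x 150 x 12 mm that also carries the lever's head. Origin on the bench under the middle of the lower half, axes as parting_face.
- beaker: Bystander: clear beaker, 74 mm wide, 87 mm high; origin at the centre of its underside.
- cotton_roll: Bystander: white roll 63 mm wide, 35 mm high; origin at the centre of its underside.
- timer: Bystander: white timer with a round dial, 48 x 64 x 50 mm; origin at the centre of its underside.

How it is judged:
On the way, in this order (a step that is already met when the one before it is completed fails the run):
1. the lever is swung up past upright (value of joint keeper above 1.5 rad), for 0.2 s.
2. the upper half sits over both dowels, the large hole on the thick one (horizontal distance between thick_hole and thick_dowel below 0.004 m and horizontal distance between thin_hole and thin_dowel below 0.004 m and z of upper_face in the frame of parting_face below 0.011 m), for 0.1 s.
At the end, for the whole second after the job is handed in: The lever stands back past about 1.5 rad, the upper half is on both dowels (holes within 4 mm of the dowels' axes), its underside within 2 mm of the parting face and level within 0.04 rad, the ejector pin pressed in by more than 4 mm, all at rest and held so by the robot through the last second (value of joint keeper above 1.5 rad and horizontal distance between thick_hole and thick_dowel below 0.004 m and horizontal distance between thin_hole and thin_dowel below 0.004 m and z of upper_face in the frame of parting_face below 0.002 m and angle between the z axis of upper_face and the z axis of parting_face, either way round below 0.04 rad and value of joint ejector above 0.004 m and linear speed of upper below 0.02 m/s and contact force between any of the fingers, the arm and upper above 1 N); the arm keeps its last pose, push and grip.
It fails at once if the beaker, the cotton roll or the timer is moved by more than 4 cm (distance of any of beaker, cotton_roll, timer from where it was at the start of the episode above 0.04 m).
It also fails if it takes over 58 s, if anything falls off the work surface, if the arm or the gripper's body presses on something with over 40 N, if the wrist force passes 120 N, or if a joint passes its speed limit or range.

ROBOT

A 6-joint arm with a two-finger parallel gripper is mounted at the origin on a cart in front of the work surface, level with it; the furniture and walls round the work are solid. World frame = base frame: x ahead of the robot, y to its left, z up, the work surface at z = 0. Lengths are in m, angles in rad, forces in N, time in s.
With the tool pointing down it reaches from about 0.375 to 0.9 m from the base axis. Payload 3.1 kg.
Tool frame: the origin (TCP) lies between the finger pads; the fingertips stand manip.nose_length ahead of it and the grasp point (between the pads) lies 5 mm behind it (manip.nose_length is the distance from the TCP to the fingertips, in m); z points along the fingers, y is the line along which they close (so a half turn about z gives the same grasp; the last joint's range is limited). The gripper opens to 85 mm and grips with 20 to 120 N. Pads are 22 mm wide; open, the fingers measure 114 mm over their backs; the gripper's body (76 mm by 85 mm) begins 54 mm behind the grasp point. The pads swing forward as they close: fully open they stand 13 mm farther back than shut.
Start: joints at [-1.329, 0.527, 1.433, -0, 1.181, -0.178], TCP at [0.255, -0.57, 0.245] pointing down, gripper open.
Joint ranges: [-3.08, 3.08], [-0.75, 2.2], [0.22, 2.44], [-1.43, 4.57], [0, 2.65], [-2.85, 2.85]. Speed limits (rad/s): [2.79, 2.79, 3.14, 3.14, 3.14, 3.14].

INTERFACE

Orientations are given as a unit quaternion [x, y, z, w].
In Python, from station import monitor, eyes, job, manip gives the robot as it stands.
- The arm moves only by the shell command python3 -m pendant 'ROWS' [FORCE]. ROWS is JSON, a list that holds one entry, the list of rows, each a list of 7 numbers: the shift along the tool's x, y, z as a fraction of full scale, then the turn, a rotation vector about the tool's x, y, z as a fraction of full scale, then the opening, from 0 (shut) to 1 (fully open). A call has 1 to 20 rows; each row shifts and turns the commanded pose from where the row before left it, along the tool's axes as they then stand; what a row does not reach is not made up. Full scale, the value 1, is 800 mm for a shift and 0.12 rad for a turn. A row lasts 1/10 s, in which the tool goes at most 50 mm and 8.59 degrees, less where a joint would pass 70% of its speed; a pose out of reach is approached as far as the arm can. A call with a number of a shift or a turn outside -1 to 1 is refused whole. A call with a gripper value outside its range is refused whole. The fingers move at their own pace and stop on an object; FORCE is the grip in N (left out, the last holds). Time passes only in rows, so rows that do not move let the fingers close. It gives the time, the measured TCP pose, the force, the opening and the grip force at its end, in the units of the state.
- monitor.sense(): the state, without advancing time (a new reading comes with each control period).
- eyes.snapshot(name): name is "scene" or "top" or "wrist"; returns a dict with "pixels" (480x640x3 uint8, red, green, blue), "depth" (480x640 float32, m along the optical axis (not along the pixel's ray), 0 where there is no reading), "intrinsics" (3x3 intrinsics, pixels), "k1" (the pictures are not rectified: a ray, as slopes to the right and down, at radius r is drawn at 1 + k1 r^2 times it, then the intrinsics apply), "eye" and "attitude" of the camera in the world. Camera axes: x right, y down, z forward; pixel columns grow to the right and rows downward; lengths in m; the calibration is good to about 2 mm. A picture is of the moment at which its call begins.
- job.sign_off(): hands the job in; it is judged then, once.
The state is a dict: "t": time; "q": joint angles; "qd": joint speeds; "tau": joint torques, N m; "tcp_pos": TCP position; "tool_rot": TCP orientation; "force": force on the tool from outside, world axes, zero at the start; "ft_torque": the same for the moment, N m; "finger_gap": opening from 0.0 (shut) to 1.0 (fully open); "gripper_force": force on a finger pad.
Only numpy, scipy, OpenCV 4.12 (cv2) and the standard library are available. Lean on these libraries where they do the work, as an engineer would, in place of code of your own. Each camera call takes 0.05 s, during which the arm holds its last target. There are 200 camera calls.

## Working session

There is one attempt and no reset: what is moved stays moved. The work goes in short steps, Python scripts to look and compute and a shell command to move; the robot and the scene stay as the last step left them, time stands still between calls to the robot, and variables do not carry over. Pictures are saved under pics/ and viewed, at most 10 in all, crops included, and the job is handed in when it is done.

```bash
mkdir -p pics
cat > h.py <<'E'
import numpy as np, cv2
from station import monitor, eyes, job, manip
from scipy.spatial.transform import Rotation as R
def cam(name,save=None):
    s=eyes.snapshot(name)
    if save: cv2.imwrite('pics/'+save,cv2.cvtColor(s['pixels'],cv2.COLOR_RGB2BGR))
    return s
def att(s):
    a=np.array(s['attitude']); return a if a.shape==(3,3) else R.from_quat(a).as_matrix()
def cloud(s):
    K=np.array(s['intrinsics']); 
    v,u=np.mgrid[0:480,0:640].astype(np.float64)
    xd=(u-K[0,2])/K[0,0]; yd=(v-K[1,2])/K[1,1]; x,y=xd.copy(),yd.copy()
    k=float(np.ravel(s['k1'])[0])
    for _ in range(20):
        f=1+k*(x*x+y*y); x=xd/f; y=yd/f
    d=s['depth']; P=np.stack([x*d,y*d,d],-1)
    return P@att(s).T+np.array(s['eye']), np.stack([x,y,np.ones_like(x)],-1)@att(s).T
def at(s,u,v,z=None):
    P,D=cloud(s); u=int(round(u));v=int(round(v))
    if z is None: return P[v,u]
    e=np.array(s['eye']); d=D[v,u]; return e+d*(z-e[2])/d[2]
E
python3 - <<'E'
from h import *
st=monitor.sense(); print({k:np.round(v,3) for k,v in st.items()}, manip.nose_length)
for n in('top','scene'):
    s=cam(n,n+'0.png'); print(n,np.round(s['eye'],3),np.round(att(s),2).tolist(),s['k1'],np.round(s['intrinsics'],1).tolist())
    np.savez(n+'0.npz',**{k:np.array(v) for k,v in s.items()})
E
```

```text
{'t': np.float64(0.0), 'q': array([-1.329,  0.528,  1.434, -0.   ,  1.181, -0.178]), 'qd': array([ 0.001,  0.   , -0.001, -0.002,  0.001,  0.001]), 'tau': array([-1.0000e-03, -4.4235e+01, -1.7803e+01, -0.0000e+00,  8.0000e-03,
        0.0000e+00]), 'tcp_pos': array([ 0.255, -0.57 ,  0.244]), 'tool_rot': array([ 0.978,  0.209, -0.   , -0.001]), 'force': array([0.062, 0.893, 0.087]), 'ft_torque': array([-0.009, -0.024,  0.044]), 'gripper_force': np.float64(0.0), 'finger_gap': np.float64(1.001)} 0.014
top [ 0.377 -0.055  1.4  ] [[0.02, -0.99, 0.13], [-1.0, -0.02, 0.0], [-0.0, -0.13, -0.99]] -0.0465419878048835 [[575.0, 0.0, 323.5], [0.0, 575.0, 237.8], [0.0, 0.0, 1.0]]
scene [-0.053 -1.064  0.748] [[0.85, -0.26, 0.45], [-0.52, -0.42, 0.75], [-0.01, -0.87, -0.49]] -0.045528629242316924 [[495.8, 0.0, 317.7], [0.0, 495.8, 233.3], [0.0, 0.0, 1.0]]
```

View pics/top0.png

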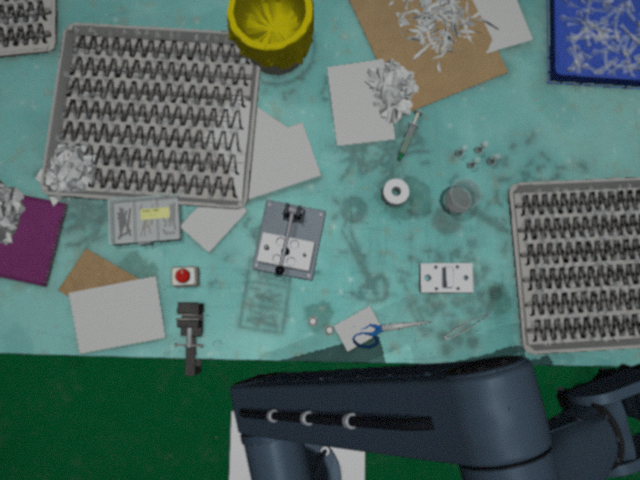

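View pics/scene0.png

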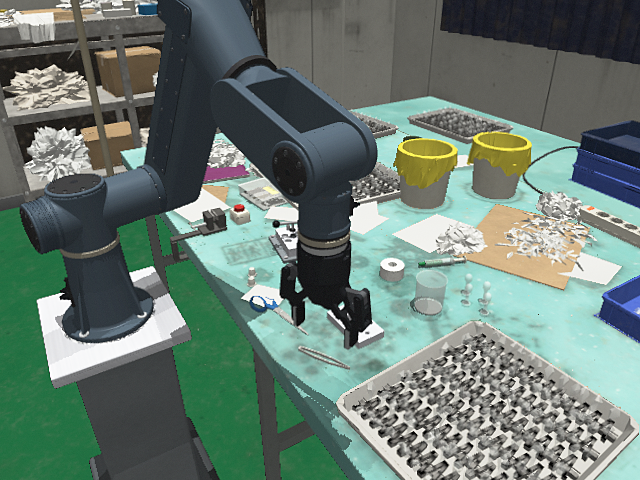

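The top view shows the fixture at (290,240) with its knob at (279,270) and head at (294,213). The upper half is at (446,277), the cotton roll at (396,191), the beaker at (457,199), and what is probably the timer at (185,275). Next I'll fit rectangles and look at an enlarged crop.

Run:
```python
from h import *
s=dict(np.load('top0.npz')); P,D=cloud(s)
im=cv2.cvtColor(s['pixels'],cv2.COLOR_RGB2BGR)
a=cv2.resize(im[190:310,235:335],None,fx=4,fy=4,interpolation=cv2.INTER_CUBIC); b=cv2.resize(im[240:310,405:490],None,fx=4,fy=4,interpolation=cv2.INTER_CUBIC)
c=np.zeros((480,760,3),np.uint8); c[:480,:400]=a; c[:280,410:750]=b; cv2.imwrite('pics/crop.png',c)
def rect(u0,u1,v0,v1,z0,z1):
    m=np.zeros((480,640),bool); m[v0:v1,u0:u1]=1; m&=(P[...,2]>z0)&(P[...,2]<z1)
    q=P[m]; r=cv2.minAreaRect((q[:,:2]*1000).astype(np.float32)); print(m.sum(),np.median(q[:,2]),r, q.mean(0)); 
rect(410,485,250,305,.012,.028)
rect(240,335,195,290,.03,.045)
rect(240,335,195,290,.005,.02)
rect(405,490,250,305,.04,.07)
for n,u,v,z in[('knob',279,270,.085),('head',294,213,.086)]: print(n,at(s,u,v,z),at(s,u,v))
```

```text
1264 0.01908013069386527 ((473.6241149902344, -348.5126953125), (69.8612060546875, 127.8858871459961), 1.1884905099868774) [ 0.47423972 -0.34723235  0.01915002]
1283 0.0362169316149219 ((576.1771240234375, 66.9879150390625), (196.6244354248047, 155.11395263671875), 79.94046783447266) [0.53525624 0.04431095 0.03623494]
2741 0.010788333128489924 ((554.4927368164062, 39.15586853027344), (232.06507873535156, 231.5808563232422), 1.1841188669204712) [0.56874022 0.03302773 0.01082036]
183 0.05095464098836966 ((473.6980895996094, -348.8769836425781), (49.808860778808594, 19.662687301635742), 1.4497287273406982) [ 0.47369132 -0.34789833  0.05080832]
knob [0.47815652 0.0495417  0.085     ] [0.47713976 0.04849226 0.09816717]
head [0.61119538 0.01869391 0.086     ] [0.61318395 0.01932088 0.07486102]
```

View pics/crop.png

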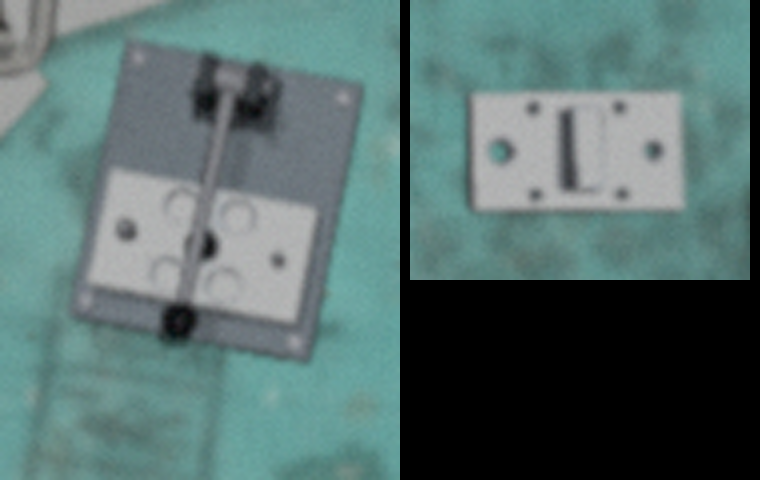

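Large hole and thick dowel are both on the left (+y), so no half turn is needed. Next: the fixture pose, then the first move.

```bash
cat >> h.py <<'E'
def plan(p,yaw=None):
    """shift (tool axes, units of 800 mm) after turning about tool z to yaw(deg); turn in units of .12"""
    st=monitor.sense(); M=R.from_quat(st['tool_rot']).as_matrix(); cur=np.degrees(np.arctan2(M[1,0],M[0,0]))
    yaw=cur if yaw is None else yaw
    d=(yaw-cur+180)%360-180
    T=R.from_euler('z',yaw,degrees=True).as_matrix()@np.diag([1,-1,-1.])
    dp=np.array(p)-st['tcp_pos']
    print('t',round(float(st['t']),2),'tcp',np.round(st['tcp_pos'],4),'yaw',round(cur,2),'tilt',np.round(np.degrees(np.arccos(-M[2,2])),2),'F',np.round(st['force'],1))
    print('turn units',round(-np.radians(d)/.12,3),'shift now-axes',np.round(M.T@dp/.8,4),'shift after-turn',np.round(T.T@dp/.8,4), 'dist',np.linalg.norm(dp))
E
python3 - <<'E'
from h import *
s=dict(np.load('top0.npz'))
c=np.array([at(s,235+x/4,190+y/4,.037) for x,y in[(110,168),(318,208),(297,323),(88,287)]])
print(c, c.mean(0), np.linalg.norm(c[0]-c[1]),np.linalg.norm(c[1]-c[2]))
y=c[0]-c[1]+c[3]-c[2]; yaw=np.arctan2(-y[0],y[1]); x=np.array([np.cos(yaw),np.sin(yaw),0]); print(np.degrees(yaw))
o=c.mean(0); k=o-.05*x; print('knob',k,'hinge',o+.095*x)
k[2]=.2; plan(k,np.degrees(yaw))
E
```

```text
[[ 0.57221255  0.0969078   0.037     ]
 [ 0.55056929 -0.02825425  0.037     ]
 [ 0.48094058 -0.01793844  0.037     ]
 [ 0.49984965  0.10633913  0.037     ]] [0.52589302 0.03926356 0.037     ] 0.1270195606137545 0.07038873564709777
-9.234002378947146
knob [0.47654096 0.04728691 0.037     ] hinge [0.61966193 0.0240192  0.037     ]
t 0.1 tcp [ 0.2552 -0.5699  0.2444] yaw 24.11 tilt 0.11 F [-0.4  0.4 -0.1]
turn units 4.85 shift now-axes [ 0.5676 -0.591   0.0569] shift after-turn [ 0.1493 -0.8058  0.0555] dist 0.6571363042902614
```

```bash
python3 -m pendant '[[[0,0,0,0,0,0.97,1],[0,0,0,0,0,0.97,1],[0,0,0,0,0,0.97,1],[0,0,0,0,0,0.97,1],[0,0,0,0,0,0.97,1],[0.01,-0.0537,0.0037,0,0,0,1],[0.01,-0.0537,0.0037,0,0,0,1],[0.01,-0.0537,0.0037,0,0,0,1],[0.01,-0.0537,0.0037,0,0,0,1],[0.01,-0.0537,0.0037,0,0,0,1],[0.01,-0.0537,0.0037,0,0,0,1],[0.01,-0.0537,0.0037,0,0,0,1],[0.01,-0.0537,0.0037,0,0,0,1],[0.01,-0.0537,0.0037,0,0,0,1],[0.01,-0.0537,0.0037,0,0,0,1],[0.01,-0.0537,0.0037,0,0,0,1],[0.01,-0.0537,0.0037,0,0,0,1],[0.01,-0.0537,0.0037,0,0,0,1],[0.01,-0.0537,0.0037,0,0,0,1],[0.01,-0.0537,0.0037,0,0,0,1]]]'
python3 - <<'E'
from h import *
plan([.4765,.0473,.08],-9.2)
s=cam('wrist','w1.png'); np.savez('w1.npz',**{k:np.array(v) for k,v in s.items()}); print(s['eye'],np.round(att(s),2).tolist())
E
```

```text
t: 2.1
tcp_pos: [0.4774, 0.0482, 0.2006]
tool_rot: [0.997, -0.08, -0.0, 0.0]
force: [-0.0, -0.4, 0.1]
finger_gap: 0.998
gripper_force: 0.0
t 2.1 tcp [0.4774 0.0482 0.2006] yaw -9.23 tilt 0.02 F [-0.  -0.4  0.1]
turn units -0.004 shift now-axes [-0.0008  0.0013  0.1508] shift after-turn [-0.0009  0.0013  0.1508] dist 0.12064248963567754
[0.55569038 0.035168   0.32891609] [[-0.16, -0.94, -0.3], [-0.99, 0.15, 0.05], [0.0, 0.31, -0.95]]
```

View pics/w1.png

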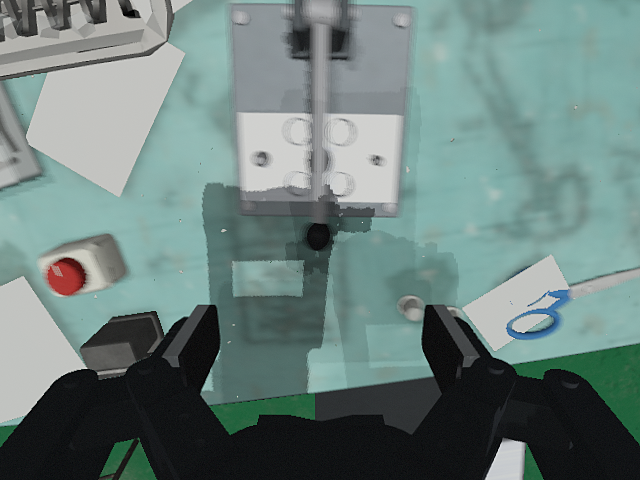

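The knob is at (318,236), the dowels are near (262,158) and (377,160), and the lower half's corners are (237,112), (404,115), (397,203) and (240,202).

Run:
```python
from h import *
s=dict(np.load('w1.npz')); P,D=cloud(s)
g=s['pixels'].sum(-1)[222:255,300:340]; v,u=np.nonzero(g<100); u=u.mean()+300;v=v.mean()+222
k=at(s,u,v,.075); print('knob',u,v,k)
a,b=at(s,262,158,.055),at(s,377,160,.055); y=a-b; print(a,b,np.linalg.norm(y),(a+b)/2,'yaw',np.degrees(np.arctan2(-y[0],y[1])))
c=np.array([at(s,*q,.037) for q in[(237,112),(404,115),(397,203),(240,202)]]); print(c.mean(0), np.linalg.norm(c[0]-c[1]),np.linalg.norm(c[1]-c[2]))
y=c[0]-c[1]; print(np.degrees(np.arctan2(-y[0],y[1])))
m=np.zeros((480,640),bool); m[100:215,225:415]=1; m&=abs(P[...,2]-.037)<.004; print(cv2.minAreaRect((P[m][:,:2]*1000).astype(np.float32)))
k[2]=.070; plan(k)
```

```text
knob 318.02840909090907 236.19507575757575 [0.47819218 0.04960732 0.075     ]
[0.54006634 0.0825805  0.055     ] [ 0.52453555 -0.00335055  0.055     ] 0.08732325410922374 [0.53230095 0.03961498 0.055     ] yaw -10.244785400971882
[0.53047088 0.03997242 0.037     ] 0.1307597625392701 0.0703120006467531
-10.241132996863778
((529.9432983398438, 37.468910217285156), (126.97792053222656, 70.27156829833984), 79.93421173095703)
t 2.15 tcp [0.4791 0.0535 0.2005] yaw -9.05 tilt 0.26 F [2.  3.4 0.4]
turn units -0.0 shift now-axes [-0.0007  0.0056  0.1631] shift after-turn [-0.0004  0.0049  0.1632] dist 0.13059387901840203
```

```bash
python3 -m pendant '[[[0,0,0,0,0,0.16,1],[0,0,0,0,0,0,1],[0,0,0,0,0,0,1]]]'
python3 - <<'E'
from h import *
plan([.478,.0495,.07],-10.2)
s=cam('wrist','w2.png'); P,D=cloud(s)
m=np.zeros((480,640),bool); m[90:225,215:425]=1; m&=abs(P[...,2]-.037)<.004; print(cv2.minAreaRect((P[m][:,:2]*1000).astype(np.float32)))
g=s['pixels'].sum(-1)[215:260,295:345]; v,u=np.nonzero(g<100); u=u.mean()+295;v=v.mean()+215
print('knob',u,v,at(s,u,v,.075))
E
```

```text
t: 2.45
tcp_pos: [0.4767, 0.0452, 0.2008]
tool_rot: [0.996, -0.091, -0.0, 0.0]
force: [0.9, 0.5, -0.4]
finger_gap: 1.001
gripper_force: 0.0
t 2.45 tcp [0.4767 0.0452 0.2008] yaw -10.43 tilt 0.04 F [ 0.9  0.5 -0.4]
turn units -0.033 shift now-axes [ 0.0007 -0.0056  0.1635] shift after-turn [ 0.0006 -0.0055  0.1635] dist 0.13088942464990835
((529.9711303710938, 37.5853385925293), (126.92388153076172, 70.0146713256836), 79.90757751464844)
knob 317.56258992805755 236.55827338129495 [0.47673877 0.0467964  0.075     ]
```

Fixture pose is about (0.530, 0.0376) with yaw −10.1°. The knob is at about (0.479, 0.0465).

```bash
python3 -m pendant '[[[0.003,-0.002,0.035,0,0,0,1],[0,0,0.045,0,0,0,1],[0,0,0.045,0,0,0,1],[0,0,0.0385,0,0,0,1],[0,0,0,0,0,0,1],[0,0,0,0,0,0,0],[0,0,0,0,0,0,0],[0,0,0,0,0,0,0],[0,0,0,0,0,0,0],[0,0,0,0,0,0,0],[0,0,0,0,0,0,0],[0,0,0,0,0,0,0]]]' 25
python3 - <<'E'
from h import *
plan([.479,.0465,.07],-10.1)
cam('wrist','w3.png')
E
```

```text
t: 3.7
tcp_pos: [0.4803, 0.0469, 0.0705]
tool_rot: [0.996, -0.09, 0.001, 0.0]
force: [1.4, -4.4, 0.2]
finger_gap: 0.234
gripper_force: 24.4
t 3.7 tcp [0.4803 0.0469 0.0705] yaw -10.3 tilt 0.09 F [ 1.4 -4.4  0.2]
turn units -0.028 shift now-axes [-0.0016  0.0008  0.0007] shift after-turn [-0.0016  0.0008  0.0007] dist 0.0014974086216583444
```

View pics/w3.png

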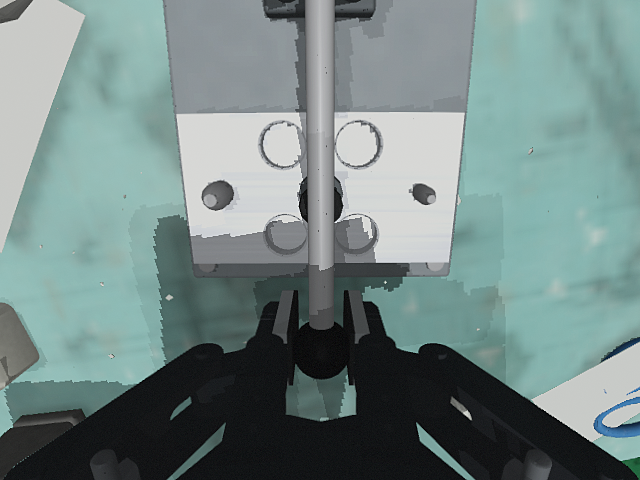

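The knob is centred between the pads, at (322,350) in the image. Raising the lever along its arc, first half.

```bash
python3 -m pendant '[[[0.0014,0,-0.0226,0,0,0,0],[0.0042,0,-0.0222,0,0,0,0],[0.0070,0,-0.0216,0,0,0,0],[0.0096,0,-0.0205,0,0,0,0],[0.0121,0,-0.0192,0,0,0,0],[0.0144,0,-0.0175,0,0,0,0],[0,0,0,0,0,0,0]]]' 25
```

```text
t: 4.45
tcp_pos: [0.5204, 0.0398, 0.1707]
tool_rot: [0.996, -0.09, 0.002, 0.0]
force: [0.5, -3.8, -1.2]
finger_gap: 0.24
gripper_force: 25.0
```

```bash
python3 -m pendant '[[[0.0164,0,-0.0156,0,0,0,0],[0.0183,0,-0.0134,0,0,0,0],[0.0198,0,-0.0110,0,0,0,0],[0.0210,0,-0.0085,0,0,0,0],[0.0219,0,-0.0058,0,0,0,0],[0.0224,0,-0.0030,0,0,0,0],[0.0226,0,-0.0002,0,0,0,0],[0.0225,0,0.0026,0,0,0,0],[0.009,0,0.002,0,0,0,0],[0,0,0,0,0,0,0],[0,0,0,0,0,0,0]]]' 25
python3 - <<'E'
from h import *
plan([.652,.016,.21])
cam('scene','s4.png')
E
```

```text
t: 5.55
tcp_pos: [0.6525, 0.0164, 0.209]
tool_rot: [0.996, -0.09, -0.003, -0.0]
force: [-2.7, 0.2, -7.6]
finger_gap: 0.231
gripper_force: 26.2
t 5.55 tcp [0.6525 0.0164 0.209 ] yaw -10.32 tilt 0.35 F [-2.7  0.2 -7.6]
turn units -0.0 shift now-axes [-0.0006  0.0006 -0.0013] shift after-turn [-0.0006  0.0006 -0.0013] dist 0.0012311288233523398
```

View pics/s4.png

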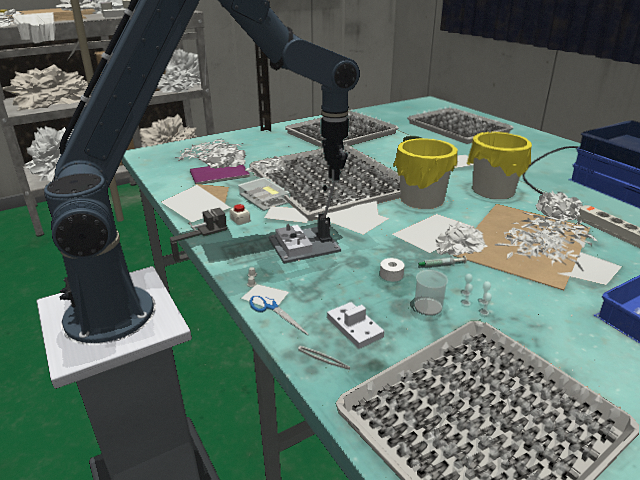

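The lever is upright and leaning back, with the knob still gripped at about (332,180). Releasing and rising.

```bash
python3 -m pendant '[[[0,0,0,0,0,0,0.6],[0,0,0,0,0,0,0.6],[0,0,0,0,0,0,0.6],[0,0,-0.03,0,0,0,0.6],[0,0,-0.05,0,0,0,0.8],[0,0,-0.05,0,0,0,1],[0,0,0,0,0,0,1],[0,0,0,0,0,0,1]]]'
python3 - <<'E'
from h import *
plan([.4737,-.3486,.2],1.2)
E
```

```text
t: 6.4
tcp_pos: [0.656, 0.0154, 0.3178]
tool_rot: [0.996, -0.09, 0.003, 0.0]
force: [-0.5, 0.3, 0.2]
finger_gap: 1.0
gripper_force: 0.0
t 6.4 tcp [0.656  0.0154 0.3178] yaw -10.34 tilt 0.31 F [-0.5  0.3  0.2]
turn units -1.678 shift now-axes [-0.1433  0.4886  0.1463] shift after-turn [-0.2374  0.4502  0.1472] dist 0.4238227209556837
```

```bash
python3 -m pendant '[[[0,0,0,0,0,-0.84,1],[0,0,0,0,0,-0.84,1],[-0.017,0.0322,0.0105,0,0,0,1],[-0.017,0.0322,0.0105,0,0,0,1],[-0.017,0.0322,0.0105,0,0,0,1],[-0.017,0.0322,0.0105,0,0,0,1],[-0.017,0.0322,0.0105,0,0,0,1],[-0.017,0.0322,0.0105,0,0,0,1],[-0.017,0.0322,0.0105,0,0,0,1],[-0.017,0.0322,0.0105,0,0,0,1],[-0.017,0.0322,0.0105,0,0,0,1],[-0.017,0.0322,0.0105,0,0,0,1],[-0.017,0.0322,0.0105,0,0,0,1],[-0.017,0.0322,0.0105,0,0,0,1],[-0.017,0.0322,0.0105,0,0,0,1],[-0.017,0.0322,0.0105,0,0,0,1],[0,0,0,0,0,0,1],[0,0,0,0,0,0,1],[0,0,0,0,0,0,1]]]'
python3 - <<'E'
from h import *
s=cam('wrist','w5.png'); P,D=cloud(s)
for z,d in((.02,.005),(.053,.005)):
    m=(abs(P[...,2]-z)<d)&(np.hypot(P[...,0]-.474,P[...,1]+.348)<.09); m&=s['pixels'].sum(-1)>250
    print(m.sum(),np.median(P[m][:,2]),cv2.minAreaRect((P[m][:,:2]*1000).astype(np.float32)))
plan([.4737,-.3486,.032],1.2)
E
```

```text
t: 8.3
tcp_pos: [0.4724, -0.348, 0.1973]
tool_rot: [1.0, 0.011, -0.0, -0.001]
force: [0.2, 0.7, 0.9]
finger_gap: 0.994
gripper_force: 0.0
9048 0.019641361775859373 ((476.08856201171875, -350.4918518066406), (70.28292083740234, 126.68893432617188), 1.2993361949920654)
1303 0.052399931607581496 ((476.3490905761719, -350.4576416015625), (49.82096862792969, 17.42601203918457), 1.9461559057235718)
t 8.35 tcp [ 0.4726 -0.3479  0.1976] yaw 1.28 tilt 0.04 F [-0.2 -0.2  0.1]
turn units 0.011 shift now-axes [0.0014 0.001  0.207 ] shift after-turn [0.0013 0.0009 0.207 ] dist 0.16558463502342263
```

View pics/w5.png

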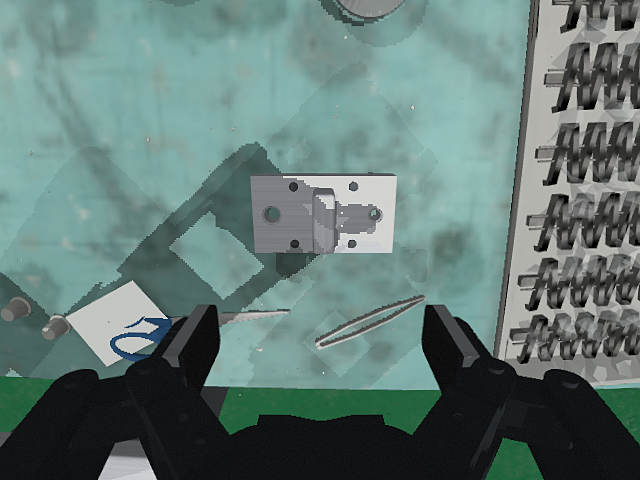

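The large hole is at the left, (273,213), and the small one at (375,213). The rib is centred at (325,220). Descending and gripping, with the fingertips kept above the plate.

```bash
python3 -m pendant '[[[0.0044,0.0033,0.03,0,0,0,0.8],[0,0,0.045,0,0,0,0.8],[0,0,0.045,0,0,0,0.7],[0,0,0.042,0,0,0,0.7],[0,0,0.025,0,0,0,0.7],[0,0,0.01,0,0,0,0.7],[0,0,0,0,0,0,0.7],[0,0,0,0,0,0,0],[0,0,0,0,0,0,0],[0,0,0,0,0,0,0],[0,0,0,0,0,0,0],[0,0,0,0,0,0,0],[0,0,0,0,0,0,0],[0,0,0,0,0,0,0]]]' 90
python3 - <<'E'
from h import *
plan([.4761,-.3505,.04],1.3)
E
```

```text
t: 9.75
tcp_pos: [0.4765, -0.3516, 0.0418]
tool_rot: [1.0, 0.01, 0.001, 0.0]
force: [0.3, 2.6, 5.4]
finger_gap: 0.189
gripper_force: 89.7
t 9.75 tcp [ 0.4765 -0.3516  0.0418] yaw 1.19 tilt 0.1 F [0.3 2.6 5.4]
turn units -0.016 shift now-axes [-0.0004 -0.0013  0.0023] shift after-turn [-0.0004 -0.0013  0.0023] dist 0.0021591859781099733
```

```bash
python3 -m pendant '[[[0,0,-0.02,0,0,0,0],[0,0,-0.04,0,0,0,0],[0,0,-0.05,0,0,0,0],[0,0,-0.05,0,0,0,0],[0,0,-0.01,0,0,0,0],[0,0,0,0,0,0,0],[0,0,0,0,0,0,0],[0,0,0,0,0,0,0]]]'
python3 - <<'E'
from h import *
plan([.530,.0376,.16],-10.1); print(monitor.sense()['finger_gap'])
E
```

```text
t: 10.55
tcp_pos: [0.4746, -0.3503, 0.1737]
tool_rot: [1.0, 0.011, -0.002, -0.002]
force: [-0.3, -0.2, -4.2]
finger_gap: 0.19
gripper_force: 88.5
t 10.55 tcp [ 0.4746 -0.3503  0.1737] yaw 1.21 tilt 0.3 F [-0.3 -0.2 -4.2]
turn units 1.645 shift now-axes [ 0.0795 -0.4833  0.0187] shift after-turn [-0.0169 -0.4896  0.0171] dist 0.3921142786626177
0.18984972258451763
```

```bash
python3 -m pendant '[[[0,0,0,0,0,0.55,0],[0,0,0,0,0,0.55,0],[0,0,0,0,0,0.545,0],[-0.0013,-0.025,0,0,0,0,0],[-0.0013,-0.04,0.0013,0,0,0,0],[-0.0013,-0.04,0.0013,0,0,0,0],[-0.0013,-0.04,0.0013,0,0,0,0],[-0.0013,-0.04,0.0013,0,0,0,0],[-0.0013,-0.04,0.0013,0,0,0,0],[-0.0013,-0.04,0.0013,0,0,0,0],[-0.0013,-0.04,0.0013,0,0,0,0],[-0.0013,-0.04,0.0013,0,0,0,0],[-0.0013,-0.04,0.0013,0,0,0,0],[-0.0013,-0.04,0.0013,0,0,0,0],[-0.0013,-0.04,0.0013,0,0,0,0],[-0.0013,-0.025,0.0013,0,0,0,0],[0,0,0,0,0,0,0],[0,0,0,0,0,0,0],[0,0,0,0,0,0,0],[0,0,0,0,0,0,0]]]'
python3 - <<'E'
from h import *
plan([.530,.0376,.11],-10.1); print(monitor.sense()['finger_gap'])
s=cam('wrist','w6.png'); P,D=cloud(s); np.savez('w6.npz',**{k:np.array(v) for k,v in s.items()})
zp=float(monitor.sense()['tcp_pos'][2])-.0415+.02
m=(abs(P[...,2]-zp)<.005)&(np.hypot(P[...,0]-.53,P[...,1]-.0376)<.09)
print(zp,m.sum(),np.median(P[m][:,2]),cv2.minAreaRect((P[m][:,:2]*1000).astype(np.float32)))
E
```

```text
t: 12.55
tcp_pos: [0.5311, 0.0359, 0.1634]
tool_rot: [0.996, -0.089, -0.0, 0.0]
force: [-0.1, -0.2, -4.8]
finger_gap: 0.192
gripper_force: 88.8
t 12.55 tcp [0.5311 0.0359 0.1634] yaw -10.16 tilt 0.04 F [-0.1 -0.2 -4.8]
turn units -0.009 shift now-axes [-0.0016 -0.0019  0.0667] shift after-turn [-0.0017 -0.0019  0.0667] dist 0.0534053826152869
0.19163803947201138
0.14198129039124804 22926 0.1411495991499626 ((534.1131591796875, 35.01851272583008), (127.35523223876953, 63.28657913208008), 79.8924560546875)
```

View pics/w6.png

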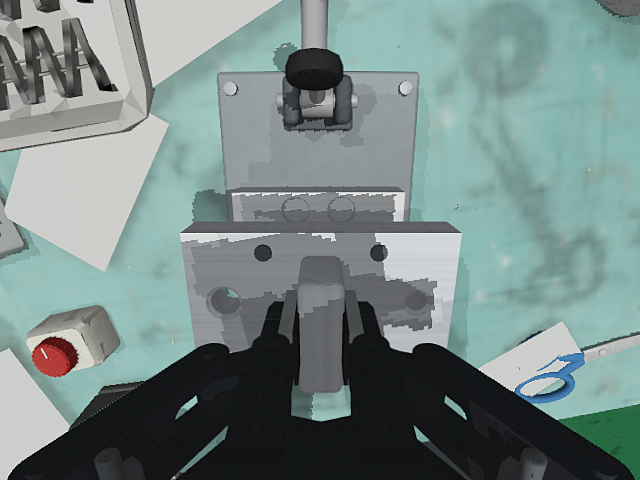

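The lever stands back, with the knob seen at about (315,67). The held plate is square to the lower half and about 2 mm off in y. Correcting and lowering onto the dowels.

```bash
python3 -m pendant '[[[-0.0013,-0.0022,0.02,0,0,0,0],[0,0,0.025,0,0,0,0],[0,0,0.02,0,0,0,0],[0,0,0.01,0,0,0,0],[0,0,0,0,0,0,0],[0,0,0,0,0,0,0]]]'
python3 - <<'E'
from h import *
plan([.530,.0376,.0865],-10.1)
s=cam('wrist'); P,D=cloud(s)
zp=float(monitor.sense()['tcp_pos'][2])-.0415+.02
m=(abs(P[...,2]-zp)<.005)&(np.hypot(P[...,0]-.53,P[...,1]-.0376)<.09)
print(zp,m.sum(),np.median(P[m][:,2]),cv2.minAreaRect((P[m][:,:2]*1000).astype(np.float32)))
E
python3 -m pendant '[[[0,0,0.007,0,0,0,0],[0,0,0.007,0,0,0,0],[0,0,0.007,0,0,0,0],[0,0,0,0,0,0,0],[0,0,0,0,0,0,0]]]'
```

```text
t: 13.2
tcp_pos: [0.5311, 0.0382, 0.104]
tool_rot: [0.996, -0.088, 0.0, 0.0]
force: [0.4, -0.7, -4.8]
finger_gap: 0.191
gripper_force: 88.7
t 13.2 tcp [0.5311 0.0382 0.104 ] yaw -10.13 tilt 0.04 F [ 0.4 -0.7 -4.8]
turn units -0.004 shift now-axes [-0.0012  0.001   0.0219] shift after-turn [-0.0012  0.001   0.0219] dist 0.017524983046791513
0.08282375349217512 24071 0.08179292974292326 ((560.8189697265625, 32.57693099975586), (126.89019775390625, 117.51441192626953), 79.69950103759766)
t: 13.75
tcp_pos: [0.5304, 0.0387, 0.0865]
tool_rot: [0.996, -0.088, -0.0, -0.0]
force: [-0.0, 0.4, -4.1]
finger_gap: 0.194
gripper_force: 88.7
```

There is no force and the underside is already below the dowels' tapers, so it is fitting. Pressing down gently.

```bash
python3 -m pendant '[[[0,0,0.0025,0,0,0,0],[0,0,0.0025,0,0,0,0],[0,0,0.0025,0,0,0,0],[0,0,0,0,0,0,0],[0,0,0,0,0,0,0]]]' 110; python3 -m pendant '[[[0,0,0.0015,0,0,0,0],[0,0,0.0015,0,0,0,0],[0,0,0,0,0,0,0],[0,0,0,0,0,0,0]]]'
```

```text
t: 14.25
tcp_pos: [0.5309, 0.0386, 0.0817]
tool_rot: [0.996, -0.088, 0.001, 0.0]
force: [-1.0, 0.3, 4.3]
finger_gap: 0.186
gripper_force: 113.0
t: 14.65
tcp_pos: [0.5309, 0.0386, 0.0796]
tool_rot: [0.996, -0.088, 0.001, 0.0]
force: [-2.2, 0.5, 8.5]
finger_gap: 0.188
gripper_force: 113.3
```

```bash
python3 -m pendant '[[[0,0,0.0015,0,0,0,0],[0,0,0.0015,0,0,0,0],[0,0,0,0,0,0,0],[0,0,0,0,0,0,0]]]' 120; python3 -m pendant '[[[0,0,0.0015,0,0,0,0],[0,0,0,0,0,0,0],[0,0,0,0,0,0,0]]]'
```

```text
t: 15.05
tcp_pos: [0.5309, 0.0386, 0.0788]
tool_rot: [0.996, -0.088, 0.001, 0.0]
force: [-5.6, 0.2, 18.8]
finger_gap: 0.185
gripper_force: 119.2
t: 15.35
tcp_pos: [0.5308, 0.0386, 0.0788]
tool_rot: [0.996, -0.088, 0.001, 0.0]
force: [-6.9, 0.4, 29.4]
finger_gap: 0.183
gripper_force: 120.5
```

The position has stopped at the hard face: underside at about 37 mm, pushing with 29 N. One check of the plate height and the lever before handing in.

```bash
python3 -m pendant '[[[0,0,0,0,0,0,0],[0,0,0,0,0,0,0],[0,0,0,0,0,0,0]]]'
python3 - <<'E'
from h import *
s=cam('wrist','w7.png'); P,D=cloud(s)
m=(abs(P[...,2]-.057)<.006)&(np.hypot(P[...,0]-.53,P[...,1]-.0376)<.07)
q=P[m]; A=np.c_[q[:,:2]-q[:,:2].mean(0),np.ones(len(q))]; print(np.median(q[:,2]),np.linalg.lstsq(A,q[:,2],rcond=None)[0])
E
```

```text
t: 15.65
tcp_pos: [0.5308, 0.0386, 0.0788]
tool_rot: [0.996, -0.088, 0.001, 0.0]
force: [-7.1, 1.4, 28.3]
finger_gap: 0.184
gripper_force: 120.5
0.05661144512595492 [ 0.00075792 -0.00088855  0.0565194 ]
```

View pics/w7.png

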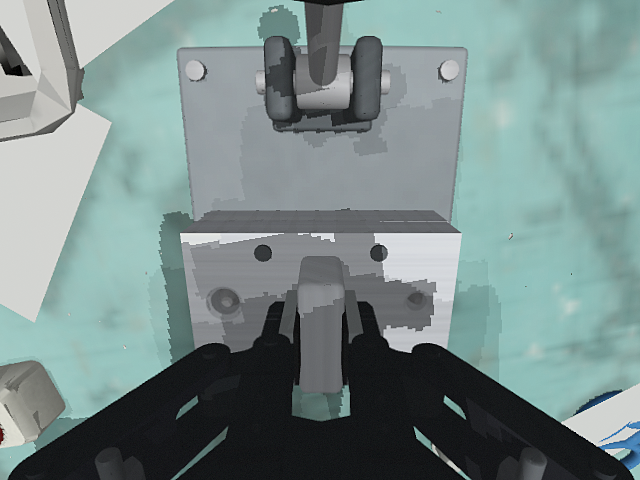

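The dowels show in both holes, at (224,300) and (417,300). The plate top is at 56.6 mm and level, and the lever stands back at the top of the image (323,30).

```bash
python3 -c "
from station import job
print(job.sign_off())"
```

```text
the job is handed in; nothing more can be done
None
```

The job is handed in, no verdict came back: the lever is back past upright, and the upper half is on both dowels, flush and level, held down with about 28 N.

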